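# Raise and lock the probe stand's telescoping mast

## Task

The probe stand's mast is stowed and its twist collar is locked. Swing the collar's side handle all the way counter-clockwise to unlock it, pull the mast up past its highest rung and lower it again until the pawl catches that rung and carries the mast, then swing the collar fully back clockwise to lock it. Let go of everything and leave the jar, the clip and the mouse where they are.

Things in the scene. Friction and masses are not known exactly. Their poses are not given: they have to be found in the camera images.
- probe_stand: fixed upright stand: dark round foot, diameter 120 mm, 20 mm thick, with a grey outer tube of diameter 50 mm to 113 mm height. Origin: centre of the foot's underside, on the table, on the common axis of tube, collar and mast (its z, vertical). A small steel pawl sits in a window of the tube on its -x side; the black probe points along its +y
- collar (a joint): turn of the black collar on top of the tube (diameter 64 mm, 115 to 137 mm above the table), rad: 0 = locked stop, 1.2 = fully unlocked stop, growing counter-clockwise seen from above. Below about 0.95 it blocks the mast's rungs; it can be turned only when the mast stands at a rung (0, 35 or 70 mm, up to 4 mm above). It stays where it is left; about 1 to 2 N at the handle turns it
- handle_grip (a point): middle of the free part of the collar's handle: an upright round grey post, diameter 14 mm, 90 mm from the stand's axis, its top 20 mm above this point, the carrying arm's top 29 mm below it. This point is 158 mm above the table. In the stand's frame it lies at the angle -125 deg + collar turn about z (from +x). Turns with the collar
- mast (a joint): height of the telescoping mast above its stowed position, m: 0 = stowed, stop at 0.084. Cross rungs 35 mm apart let the gravity pawl hold it at 0, 0.035 and 0.070 (the highest rung). The pawl swings aside by itself as the mast rises and falls in once the mast is about 4 to 5 mm above a seat (10 mm is ample); on the way down the mast then rests on it. Mast weight about 2.5 N, 5 N lifts it
- head_grip (a point): centre of the mast's head, a grey block 30 mm along the stand's x, 32 mm along its y, 36 mm high, on top of the mast; 186 mm above the table when stowed, rises with the mast. A black probe sticks out 75 mm from its +y face, so it is gripped on its two x faces; it does not turn
- jar_mid (a point): bystander: screw-cap sample jar, diameter 54, 58 mm high, this point at its centre
- clip_mid (a point): bystander: black spring clip 32x77x20 mm lying flat, this point at its centre
- mouse_mid (a point): bystander: computer mouse 106x61x37 mm, this point at its centre
Mind the look-alikes: they are no part of the job. Of the things that look like the probe_stand, the larger one is meant.

How it is judged:
On the way, in this order (a step that is already met when the one before it is completed fails the run):
1. the collar is unlocked with the mast still stowed (value of joint collar above 0.95 rad and value of joint mast below 0.01 m), for 0.2 s.
2. the mast is raised past its highest rung (value of joint mast above 0.0735 m), for 0.1 s.
3. the mast, let go, is carried by the pawl at the highest rung, with the collar still unlocked (value of joint mast between 0.066 and 0.073 m and value of joint collar above 0.9 rad and contact force between the fingers and mast below 0.1 N), for 0.2 s.
At the end, for the whole second after the job is handed in: the mast rests on the pawl at the highest rung (66 to 73 mm above stowed), the collar is turned back to locked (within 0.15 rad of its locked stop), all at rest and let go, bystanders not moved by more than 30 mm (value of joint mast between 0.066 and 0.073 m and value of joint collar below 0.15 rad and velocity of joint mast below 0.01 m/s and velocity of joint collar below 0.05 rad/s); the robot touches nothing.
It fails at once if a bystander is moved by more than 30 mm (distance of any of jar_mid, clip_mid, mouse_mid from where it was at the start of the episode above 0.03 m).
It also fails if it takes over 66 s, if anything falls off the work surface, if the arm or the gripper's body presses on something with over 40 N, if the wrist force passes 120 N, or if a joint passes its speed limit or range.

## Robot

A 7-joint arm with a two-finger parallel gripper is mounted at the origin on a cart in front of the work surface, level with it; the furniture and walls round the work are solid. World frame = base frame: x ahead of the robot, y to its left, z up, the work surface at z = 0. Lengths are in m, angles in rad, forces in N, time in s.
With the tool pointing down it reaches from about 0.425 to 0.975 m from the base axis. Payload 16.7 kg.
Tool frame: the origin (TCP) lies midway between the tips of the shut fingers; the grasp point (between the pads) lies 19 mm behind it; z points along the fingers, y is the line along which they close (so a half turn about z gives the same grasp; the last joint's range is limited). The gripper opens to 85 mm and grips with 20 to 120 N. Pads are 22 mm wide; open, the fingers measure 114 mm over their backs; the gripper's body (76 mm by 85 mm) begins 54 mm behind the grasp point. The pads swing forward as they close: fully open they stand 13 mm farther back than shut.
Start: joints at [-1.369, 0.426, 0.074, 1.606, -0.034, 1.111, -0.067], TCP at [0.233, 0.634, 0.202] pointing down, gripper open.
Joint ranges: [-2.85, 2.85], [-0.5, 2.14], [-1.23, 1.37], [0.21, 2.46], [-1.02, 4.16], [0.16, 2.05], [-2.73, 2.73]. Speed limits (rad/s): [1.89, 1.89, 2.39, 2.39, 3.01, 3.01, 3.01].

## Interface

Orientations are given as a rotation vector (axis times angle).
In Python, from cell import * gives the robot as it stands.
- The arm moves only by the tool step_arm, never from a script. Its argument "rows" is a list of rows, each a list of 7 numbers: the shift along the tool's x, y, z in m, then the turn, a rotation vector about the tool's x, y, z in rad, then the opening, from 0 (shut) to 1 (fully open). A call has exactly 10 rows; each row shifts and turns the commanded pose from where the row before left it, along the tool's axes as they then stand; what a row does not reach is not made up. A row lasts 1/10 s, in which the tool goes at most 50 mm and 8.59 degrees, less where a joint would pass 70% of its speed; a pose out of reach is approached as far as the arm can. A call with a gripper value outside its range is refused whole. The fingers move at their own pace and stop on an object; "grip_force" is the grip in N (left out, the last holds). Time passes only in rows, so rows that do not move let the fingers close, or fill a call up. It gives the time, the measured TCP pose, the force, the opening and the grip force at its end, in the units of the state.
- get_obs(): the state, without advancing time (a new reading comes with each control period).
- grab_frame(name): name is "side" or "top"; returns a dict with "img" (400x640x3 uint8, red, green, blue), "camera_matrix" (3x3 intrinsics, pixels), "R" (3x3) and "t" (3): a world point X has camera coordinates R X + t. Camera axes: x right, y down, z forward; pixel columns grow to the right and rows downward; lengths in m; the calibration is good to about 2 mm. A picture is of the moment at which its call begins. There is no depth.
- sign_off(): hands the job in; it is judged then, once.
The state is a dict: "clock": time; "joint_positions": joint angles; "qd": joint speeds; "joint_torque": joint torques, N m; "tcp_pos": TCP position; "tcp_rot": TCP orientation; "wrist_force": force on the tool from outside, world axes, zero at the start; "wrist_torque": the same for the moment, N m; "grip_width": finger opening in m; "grasp_force": force on a finger pad.
Only numpy, scipy, OpenCV 4.12 (cv2) and the standard library are available. Lean on these libraries where they do the work, as an engineer would, in place of code of your own. Each camera call takes 0.05 s, during which the arm holds its last target. There are 200 camera calls.

## Working session

There is one attempt and no reset: what is moved stays moved. The work goes in short steps, Python scripts to look and compute and a tool call to move; the robot and the scene stay as the last step left them, time stands still between calls to the robot, and variables do not carry over. Pictures are saved under pics/ and viewed, at most 11 in all, crops included, and the job is handed in when it is done.

Besides the shell and the picture viewer there is one more tool, called after ">>>" as a command line: name --pt "numbers of a row" for each row, then --argument value for the rest. step_arm: Moves the arm, as the interface text tells. Its arguments: {"type":"object","properties":{"rows":{"type":"array"},"grip_force":{"type":"number"}},"required":["rows"]}

```bash
mkdir -p pics
python3 - <<'E'
from cell import *
import cv2,numpy as np
for n in("top","side"):
    f=grab_frame(n); cv2.imwrite(f"pics/{n}0.png",f["img"][:,:,::-1]); np.savez(f"pics/{n}0.npz",**f)
    print(n,f["camera_matrix"].round(1).tolist(),(-f["R"].T@f["t"]).round(3),f["R"].round(2).tolist())
o=get_obs();print(o)
E
```

```text
top [[496.4, 0.0, 313.7], [0.0, 496.4, 197.8], [0.0, 0.0, 1.0]] [ 0.37  -0.225  1.146] [[0.02, -1.0, 0.02], [-0.99, -0.02, -0.11], [0.11, -0.02, -0.99]]
side [[519.3, 0.0, 313.9], [0.0, 519.3, 202.3], [0.0, 0.0, 1.0]] [0.715 0.448 0.798] [[-0.94, 0.33, 0.01], [0.22, 0.64, -0.73], [-0.25, -0.69, -0.68]]
{'clock': 0.1, 'joint_positions': array([-1.3685065 ,  0.42667899,  0.07386662,  1.60650358, -0.03410241,
        1.11076741, -0.06708357]), 'qd': array([ 0.00061038, -0.00310945, -0.00085089, -0.00229972,  0.00116742,
        0.00137997,  0.00028979]), 'joint_torque': array([ 8.27657495e-03, -9.51533890e+01,  3.77182961e+00, -4.64395809e+01,
        1.97255902e-02,  6.64874780e-03,  1.96950680e-05]), 'tcp_pos': array([0.23249488, 0.63330379, 0.20109207]), 'tcp_rot': array([-5.49767970e-01, -3.09300073e+00,  1.71507702e-03]), 'wrist_force': array([ 0.26862118, -0.82424553,  0.23371039]), 'wrist_torque': array([-0.06750594, -0.04896793, -0.00659471]), 'grasp_force': 0.0, 'grip_width': 0.08546965499392886}
```

View pics/top0.png

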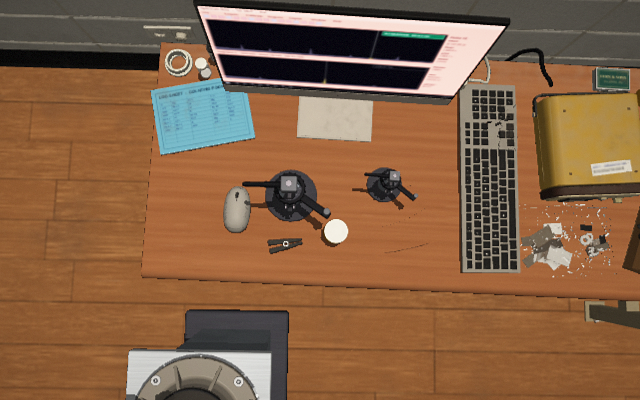

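View pics/side0.png

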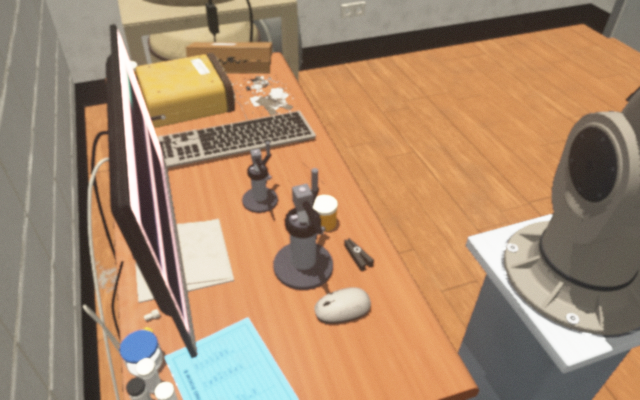

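The larger stand is at top (290,195) and side (303,265); the look-alike is the smaller stand at top (387,185) and side (260,200). Probe points left in the top view (243,184), handle lower right (325,212). Jar is at (336,231), clip at (285,244), mouse at (237,209). I choose the larger one and check it in a crop.

Run:
```python
import cv2,numpy as np
a=cv2.imread("pics/top0.png")[155:255,215:355];b=cv2.imread("pics/side0.png")[160:300,255:385]
a=cv2.resize(a,None,fx=3,fy=3,interpolation=cv2.INTER_CUBIC);b=cv2.resize(b,None,fx=2.8,fy=2.8,interpolation=cv2.INTER_CUBIC)
c=np.zeros((400,800,3),np.uint8);c[:300,:420]=a;h=min(400,b.shape[0]);w=min(370,b.shape[1]);c[:h,425:425+w]=b[:h,:w]
cv2.imwrite("pics/crop.png",c)
```

```text
(no output)
```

View pics/crop.png

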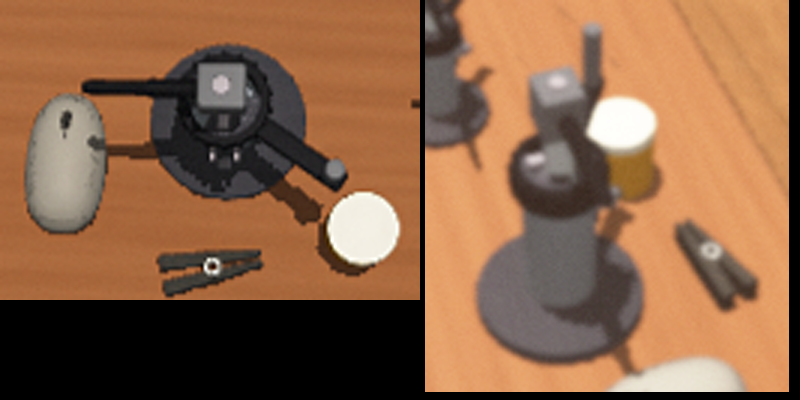

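The crop shows the big stand: head top at top-view (288.7,183.3), post top at (326.7,212.3), foot centre at (291,195.3), probe tip at (243.3,183.7). In the side view the head top is at (302.5,190) and the post top at (314.6,170).

```bash
cat > h.py <<'E'
import numpy as np
from scipy.spatial.transform import Rotation as Ro
def ray(f,u,v):
    K,R,t=f["camera_matrix"],f["R"],f["t"]
    return -R.T@t, R.T@np.linalg.solve(K,[u,v,1.])
def onz(f,u,v,z):
    c,d=ray(f,u,v); return c+d*(z-c[2])/d[2]
def pix(f,X):
    p=f["camera_matrix"]@(f["R"]@np.asarray(X)+f["t"]); return (p[:2]/p[2]).round(1)
def rel(X,yaw_y=None):
    "shift in tool axes to bring the TCP to X, and signed angle tool y -> given world xy direction (mod pi)"
    from cell import get_obs
    o=get_obs();R=Ro.from_rotvec(o["tcp_rot"])
    return R.inv().apply(np.asarray(X)-o["tcp_pos"]).round(4)
E
python3 - <<'E'
from h import *
T=np.load("pics/top0.npz");S=np.load("pics/side0.npz")
foot=onz(T,291,195.3,.02);head=onz(T,288.7,183.3,.204);post=onz(T,326.7,212.3,.178);tip=onz(T,243.3,183.7,.190)
print("foot",foot,"head",head,"post",post,"tip",tip)
print("side head",onz(S,302.5,190,.204),"post",onz(S,314.6,170,.178))
c=(foot+head)/2
d=tip-head;print("yaw from probe",np.degrees(np.arctan2(d[1],d[0]))-90)
d=post-c;print("post r",np.hypot(*d[:2]),"ang",np.degrees(np.arctan2(d[1],d[0])),"yaw",np.degrees(np.arctan2(d[1],d[0]))+125)
for n,u,v,z in(("jar",336,231,.058),("clip",285.5,243.5,.015),("mouse",237,209,.02)):print(n,onz(T,u,v,z))
R=Ro.from_rotvec([-5.49767970e-01,-3.09300073e+00,1.7e-3]);print(R.as_matrix().round(3))
E
```

```text
foot [ 0.50278365 -0.19485443  0.02      ] head [ 0.50408245 -0.19469383  0.204     ] post [ 0.45232786 -0.26977584  0.178     ] tip [ 0.50308897 -0.1063233   0.19      ]
side head [ 0.50532668 -0.19140903  0.204     ] post [ 0.4564943  -0.26595481  0.178     ]
yaw from probe 0.6441003000026484
post r 0.09075790598303117 ang -124.2700056102675 yaw 0.7299943897324965
jar [ 0.42192211 -0.29654975  0.058     ]
clip [ 0.39304414 -0.18524172  0.015     ]
mouse [ 0.4684671  -0.07322954  0.02      ]
[[-0.939  0.345 -0.   ]
 [ 0.345  0.939 -0.001]
 [-0.    -0.001 -1.   ]]
```

>>> step_arm --pt "0 0 -0.01 0 0 0.1206 0.6" --pt "0 0 -0.01 0 0 0.1206 0.6" --pt "0 0 -0.01 0 0 0.1206 0.6" --pt "0 0 -0.01 0 0 0.1206 0.6" --pt "0 0 -0.01 0 0 0.1206 0.6" --pt "0 0 -0.01 0 0 0.1206 0.6" --pt "0 0 -0.01 0 0 0.1206 0.6" --pt "0 0 -0.01 0 0 0.1206 0.6" --pt "0 0 -0.01 0 0 0.1206 0.6" --pt "0 0 -0.01 0 0 0.1206 0.6"

```text
clock: 1.1
tcp_pos: [0.2325, 0.6334, 0.3017]
tcp_rot: [2.212, 2.23, -0.001]
wrist_force: [-0.2, -0.5, 0.6]
grip_width: 0.0513
grasp_force: 0.0
```

Run:
```python
from h import *
from cell import get_obs
o=get_obs();print(o["tcp_pos"],o["joint_positions"].round(2),o["grip_width"],Ro.from_rotvec(o["tcp_rot"]).as_matrix().round(3).tolist())
print(rel([.46,.2,.29]),rel([.453,-.268,.26]))
```

```text
[0.23246264 0.63344439 0.30171219] [-1.55  0.37  0.32  1.49 -0.12  1.3  -1.21] 0.051284228575825215 [[-0.008, 1.0, -0.0], [1.0, 0.008, -0.001], [-0.001, -0.0, -1.0]]
[-0.4353  0.224   0.012 ] [-0.9032  0.2133  0.0423]
```

>>> step_arm --pt "-0.043 0.0224 0 0 0 0 0.6" --pt "-0.043 0.0224 0 0 0 0 0.6" --pt "-0.043 0.0224 0 0 0 0 0.6" --pt "-0.043 0.0224 0 0 0 0 0.6" --pt "-0.043 0.0224 0 0 0 0 0.6" --pt "-0.043 0.0224 0 0 0 0 0.6" --pt "-0.043 0.0224 0 0 0 0 0.6" --pt "-0.043 0.0224 0 0 0 0 0.6" --pt "-0.043 0.0224 0 0 0 0 0.6" --pt "-0.043 0.0224 0 0 0 0 0.6"

```text
clock: 2.1
tcp_pos: [0.4626, 0.2046, 0.3017]
tcp_rot: [-2.207, -2.236, -0.0]
wrist_force: [0.3, -0.5, -0.6]
grip_width: 0.0511
grasp_force: 0.0
```

>>> step_arm --pt "-0.047 0 0 0 0 0 0.6" --pt "-0.047 0 0 0 0 0 0.6" --pt "-0.047 0 0 0 0 0 0.6" --pt "-0.047 0 0 0 0 0 0.6" --pt "-0.047 0 0 0 0 0 0.6" --pt "-0.047 0 0 0 0 0 0.6" --pt "-0.047 0 0 0 0 0 0.6" --pt "-0.047 0 0 0 0 0 0.6" --pt "-0.047 0 0 0 0 0 0.6" --pt "-0.047 0 0 0 0 0 0.6"

```text
clock: 3.1
tcp_pos: [0.4681, -0.2649, 0.302]
tcp_rot: [2.205, 2.237, 0.002]
wrist_force: [1.6, 0.6, 1.2]
grip_width: 0.0513
grasp_force: 0.0
```

Run:
```python
from h import *
from cell import *
import cv2
o=get_obs();print(o["tcp_pos"],o["joint_positions"].round(2),o["grip_width"],Ro.from_rotvec(o["tcp_rot"]).as_matrix().round(3).tolist())
print(rel([.453,-.268,.22]),rel([.453,-.268,.139]))
f=grab_frame("side");i=f["img"][60:300,200:520,::-1];cv2.imwrite("pics/s1.png",cv2.resize(i,None,fx=2,fy=2))
```

```text
[ 0.46814618 -0.26487115  0.30197745] [-0.56  0.19  1.11  1.83 -0.18  1.23  0.62] 0.051345293204546776 [[-0.014, 1.0, 0.001], [1.0, 0.014, 0.0], [0.0, 0.001, -1.0]]
[-0.0029 -0.0153  0.082 ] [-0.003  -0.0154  0.163 ]
```

View pics/s1.png

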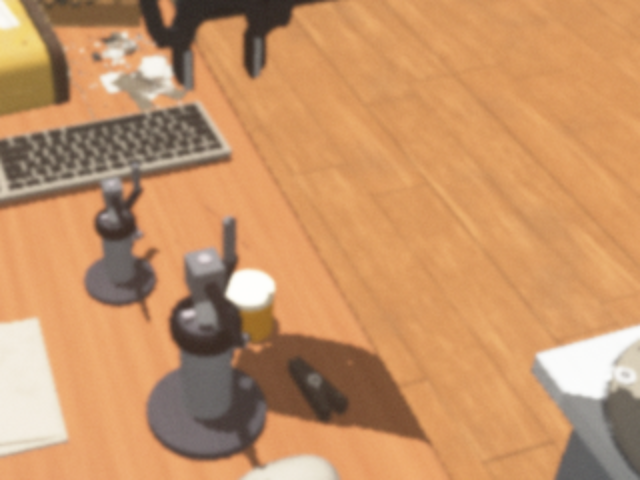

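The fingers (side pixels ~(290,92) and (327,88)) hang well above and clear of everything; the post is at (315,170). Descending around the post.

>>> step_arm --pt "-0.0015 -0.0077 0 0 0 0 0.6" --pt "-0.0015 -0.0077 0 0 0 0 0.6" --pt "0 0 0.021 0 0 0 0.6" --pt "0 0 0.021 0 0 0 0.6" --pt "0 0 0.021 0 0 0 0.6" --pt "0 0 0.021 0 0 0 0.6" --pt "0 0 0.021 0 0 0 0.6" --pt "0 0 0.021 0 0 0 0.6" --pt "0 0 0.018 0 0 0 0.6" --pt "0 0 0.018 0 0 0 0.6"

```text
clock: 4.15
tcp_pos: [0.4531, -0.2643, 0.1394]
tcp_rot: [-2.203, -2.239, -0.003]
wrist_force: [0.0, -0.3, 0.4]
grip_width: 0.0508
grasp_force: 0.0
```

Run:
```python
from h import *
from cell import *
import cv2
o=get_obs();print(o["tcp_pos"],o["joint_positions"].round(2),o["wrist_force"],rel([.453,-.268,.139]))
a=grab_frame("side")["img"][80:270,230:400,::-1];b=grab_frame("top")["img"][155:255,235:375,::-1]
c=np.zeros((380,800,3),np.uint8);c[:,:340]=cv2.resize(a,None,fx=2,fy=2);c[:300,345:765]=cv2.resize(b,None,fx=3,fy=3);cv2.imwrite("pics/s2.png",c)
```

```text
[ 0.45314157 -0.26434637  0.1393789 ] [-0.37  0.38  0.97  2.04 -0.4   0.92  0.83] [ 0.00073979 -0.31461916  0.36439214] [-0.0037 -0.0002  0.0004]
```

View pics/s2.png

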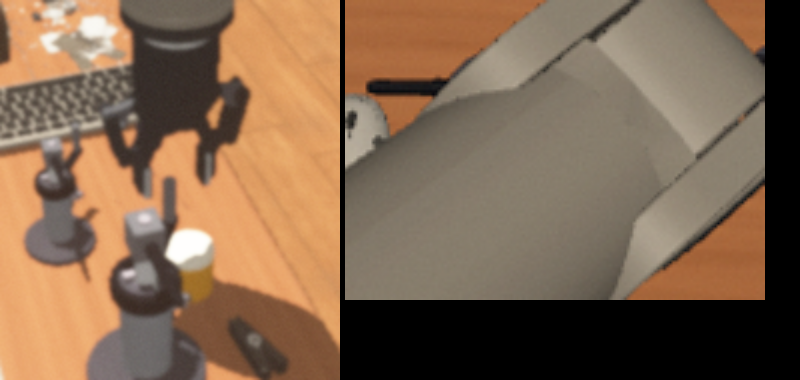

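Run:
```python
from h import *
S=np.load("pics/side0.npz")
for X in([.453,-.264,.139],[.453,-.264,.178],[.4784,-.264,.146],[.428,-.264,.146],[.455,-.267,.178],[.455,-.267,.13],[.504,-.194,.204]):print(X,pix(S,X))
```

```text
[0.453, -0.264, 0.139] [316.5 185.9]
[0.453, -0.264, 0.178] [316.7 170.2]
[0.4784, -0.264, 0.146] [304. 186.]
[0.428, -0.264, 0.146] [328.7 180.4]
[0.455, -0.267, 0.178] [315.2 169.5]
[0.455, -0.267, 0.13] [315.  188.6]
[0.504, -0.194, 0.204] [302.8 188.9]
```

>>> step_arm --grip_force 20 --pt "-0.003 0 0 0 0 0 0.5" --pt "0 0 0 0 0 0 0.3" --pt "0 0 0 0 0 0 0.2" --pt "0 0 0 0 0 0 0.1" --pt "0 0 0 0 0 0 0.1" --pt "0 0 0 0 0 0 0.1" --pt "0 0 0 0 0 0 0.1" --pt "0 0 0 0 0 0 0.1" --pt "0 0 0 0 0 0 0.1" --pt "0 0 0 0 0 0 0.1"

```text
clock: 5.25
tcp_pos: [0.4543, -0.2696, 0.1406]
tcp_rot: [2.205, 2.235, 0.002]
wrist_force: [5.7, 1.7, 5.6]
grip_width: 0.0125
grasp_force: 19.8
```

Run:
```python
from h import *
from cell import *
import cv2
o=get_obs();print(o["tcp_pos"],o["joint_positions"].round(2),o["wrist_force"],o["grip_width"],o["grasp_force"])
a=grab_frame("side")["img"][130:210,270:360,::-1];cv2.imwrite("pics/s3.png",cv2.resize(a,None,fx=6,fy=6,interpolation=cv2.INTER_CUBIC))
```

```text
[ 0.45428398 -0.26957766  0.14057075] [-0.36  0.39  0.97  2.04 -0.4   0.92  0.84] [5.73815407 1.67431224 5.62188089] 0.012525037402938578 19.844880402088165
```

View pics/s3.png

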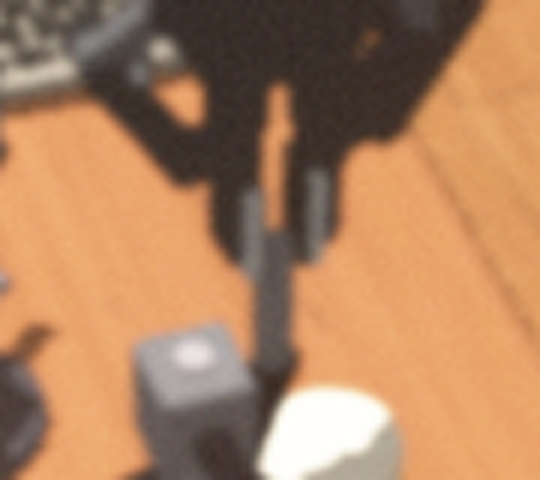

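The picture shows the pads holding the post's upper end (crop (272,255), side pixel ~(315,172)). Width 12.5 mm and force 20 N agree with a grip. Swinging counter-clockwise.

>>> step_arm --pt "-0.003 0.0046 0 0 0 0 0.1" --pt "-0.0027 0.0048 0 0 0 0 0.1" --pt "-0.0024 0.005 0 0 0 0 0.1" --pt "-0.0021 0.0051 0 0 0 0 0.1" --pt "-0.0017 0.0052 0 0 0 0 0.1" --pt "-0.0014 0.0053 0 0 0 0 0.1" --pt "-0.0011 0.0054 0 0 0 0 0.1" --pt "-0.0008 0.0054 0 0 0 0 0.1" --pt "-0.0004 0.0055 0 0 0 0 0.1" --pt "-0.0001 0.0055 0 0 0 0 0.1"

```text
clock: 6.3
tcp_pos: [0.5051, -0.2851, 0.1401]
tcp_rot: [2.207, 2.235, -0.0]
wrist_force: [-2.7, -3.1, 6.7]
grip_width: 0.0127
grasp_force: 20.7
```

>>> step_arm --pt "0.0002 0.0055 0 0 0 0 0.1" --pt "0.0006 0.0055 0 0 0 0 0.1" --pt "0.0009 0.0054 0 0 0 0 0.1" --pt "0.0012 0.0054 0 0 0 0 0.1" --pt "0.0016 0.0053 0 0 0 0 0.1" --pt "0.0019 0.0052 0 0 0 0 0.1" --pt "0.0022 0.005 0 0 0 0 0.1" --pt "0.0025 0.0049 0 0 0 0 0.1" --pt "0.0028 0.0047 0 0 0 0 0.1" --pt "0.0031 0.0046 0 0 0 0 0.1"

```text
clock: 7.3
tcp_pos: [0.5564, -0.2667, 0.1398]
tcp_rot: [-2.207, -2.236, 0.0]
wrist_force: [-6.1, -3.1, 6.5]
grip_width: 0.0123
grasp_force: 21.3
```

Run:
```python
from h import *
from cell import *
import cv2
o=get_obs();print(o["tcp_pos"],o["joint_positions"].round(2),o["wrist_force"],o["grip_width"],o["grasp_force"])
a=grab_frame("side")["img"][110:220,240:370,::-1];cv2.imwrite("pics/s4.png",cv2.resize(a,None,fx=5,fy=5,interpolation=cv2.INTER_CUBIC))
```

```text
[ 0.55635168 -0.26671582  0.139836  ] [-0.3   0.54  0.89  1.84 -0.49  1.    0.8 ] [-6.14271028 -3.07532596  6.50226608] 0.012297881609442876 21.28965675830841
```

View pics/s4.png

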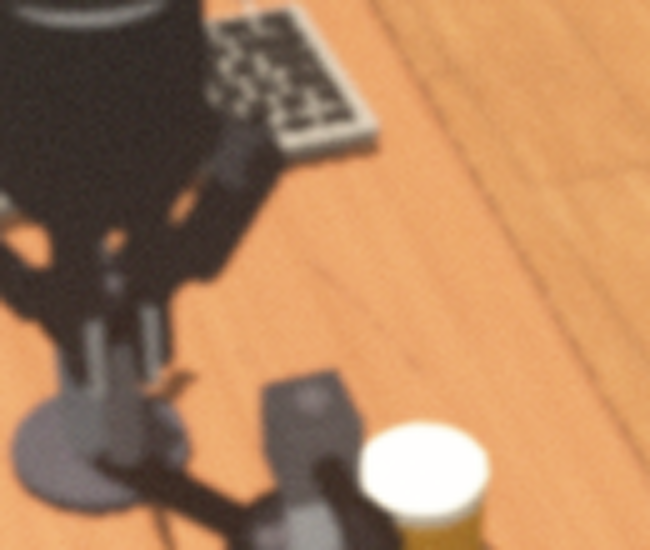

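The post now stands at side pixel ~(264,185), on the unlocked side, still between the pads; its angle from the TCP is about −54°, the unlocked stop. Releasing and rising.

>>> step_arm --pt "0 0 0 0 0 0 0.4" --pt "0 0 0 0 0 0 0.6" --pt "0 0 0 0 0 0 0.6" --pt "0 0 0 0 0 0 0.6" --pt "0 0 -0.02 0 0 0 0.6" --pt "0 0 -0.02 0 0 0 0.6" --pt "0 0 -0.02 0 0 0 0.6" --pt "0 0 -0.02 0 0 0 0.7" --pt "0 0 -0.02 0 0 0 0.8" --pt "0 0 -0.02 0 0 0 0.8"

```text
clock: 8.35
tcp_pos: [0.5561, -0.2669, 0.2605]
tcp_rot: [-2.207, -2.236, -0.0]
wrist_force: [0.3, -0.3, 0.3]
grip_width: 0.0681
grasp_force: 0.0
```

Run:
```python
from h import *
from cell import *
o=get_obs();print(o["tcp_pos"],o["wrist_force"],rel([.504,-.194,.168]))
```

```text
[ 0.55612343 -0.26687489  0.26054841] [ 0.25763754 -0.31010451  0.29730711] [ 0.0735 -0.0512  0.0926]
```

>>> step_arm --pt "0.0147 -0.0102 0 0 0 0 0.8" --pt "0.0147 -0.0102 0 0 0 0 0.8" --pt "0.0147 -0.0102 0 0 0 0 0.8" --pt "0.0147 -0.0102 0 0 0 0 0.8" --pt "0.0147 -0.0104 0 0 0 0 0.8" --pt "0 0 0 0 0 0 0.8" --pt "0 0 0.02 0 0 0 0.8" --pt "0 0 0.02 0 0 0 0.8" --pt "0 0 0.025 0 0 0 0.8" --pt "0 0 0.025 0 0 0 0.8"

```text
clock: 9.35
tcp_pos: [0.5044, -0.1945, 0.1689]
tcp_rot: [2.207, 2.235, 0.001]
wrist_force: [-0.2, 0.5, -0.2]
grip_width: 0.0682
grasp_force: 0.0
```

>>> step_arm --grip_force 30 --pt "0 0 0.002 0 0 0 0.7" --pt "0 0 0 0 0 0 0.6" --pt "0 0 0 0 0 0 0.5" --pt "0 0 0 0 0 0 0.4" --pt "0 0 0 0 0 0 0.3" --pt "0 0 0 0 0 0 0.25" --pt "0 0 0 0 0 0 0.25" --pt "0 0 0 0 0 0 0.25" --pt "0 0 0 0 0 0 0.25" --pt "0 0 0 0 0 0 0.25"

```text
clock: 10.35
tcp_pos: [0.5054, -0.1943, 0.169]
tcp_rot: [2.205, 2.235, 0.003]
wrist_force: [3.6, 0.2, 6.8]
grip_width: 0.0285
grasp_force: 30.5
```

Run:
```python
from h import *
from cell import *
import cv2
o=get_obs();print(o["tcp_pos"],o["joint_positions"].round(2),o["wrist_force"],o["grip_width"],o["grasp_force"])
a=grab_frame("side")["img"][110:230,240:370,::-1];cv2.imwrite("pics/s5.png",cv2.resize(a,None,fx=5,fy=5,interpolation=cv2.INTER_CUBIC))
```

```text
[ 0.50543675 -0.19432398  0.16898083] [-0.54  0.37  0.98  1.98 -0.37  0.98  0.64] [3.55437847 0.20686874 6.79427637] 0.02849795101715736 30.492875576019287
```

View pics/s5.png

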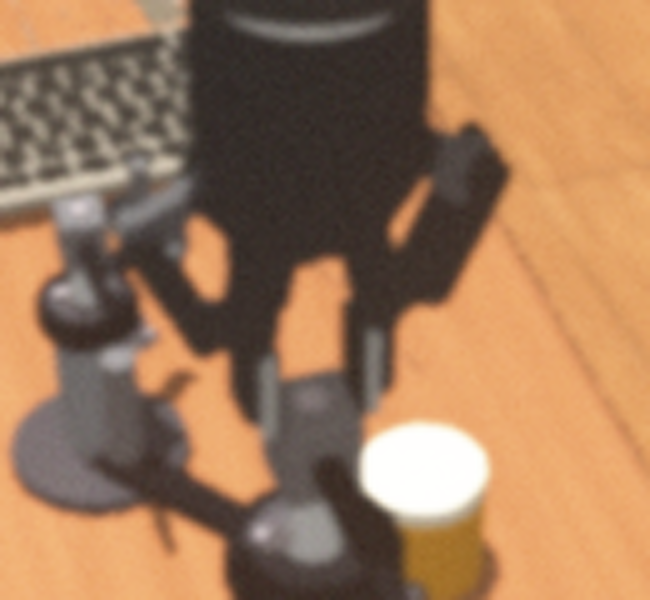

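The pads hold the head on both x faces (crop (265,400) and (375,380)), with the collar arm pointing to (100,460), unlocked. Lifting about 79 mm.

>>> step_arm --pt "0 0 -0.008 0 0 0 0.25" --pt "0 0 -0.009 0 0 0 0.25" --pt "0 0 -0.01 0 0 0 0.25" --pt "0 0 -0.01 0 0 0 0.25" --pt "0 0 -0.01 0 0 0 0.25" --pt "0 0 -0.01 0 0 0 0.25" --pt "0 0 -0.01 0 0 0 0.25" --pt "0 0 -0.008 0 0 0 0.25" --pt "0 0 -0.004 0 0 0 0.25" --pt "0 0 0 0 0 0 0.25"

```text
clock: 11.4
tcp_pos: [0.5053, -0.1942, 0.2481]
tcp_rot: [2.205, 2.234, 0.003]
wrist_force: [7.6, -2.7, -2.4]
grip_width: 0.029
grasp_force: 30.9
```

>>> step_arm --pt "0 0 0 0 0 0 0.25" --pt "0 0 0 0 0 0 0.25" --pt "0 0 0 0 0 0 0.25" --pt "0 0 0 0 0 0 0.25" --pt "0 0 0 0 0 0 0.25" --pt "0 0 0 0 0 0 0.25" --pt "0 0 0 0 0 0 0.25" --pt "0 0 0 0 0 0 0.25" --pt "0 0 0 0 0 0 0.25" --pt "0 0 0 0 0 0 0.25"

```text
clock: 12.4
tcp_pos: [0.5053, -0.1943, 0.2476]
tcp_rot: [2.205, 2.234, 0.003]
wrist_force: [8.0, -1.0, -2.1]
grip_width: 0.0285
grasp_force: 30.9
```

Run:
```python
from h import *
from cell import *
import cv2
o=get_obs();print(o["tcp_pos"],o["joint_positions"].round(2),o["wrist_force"],o["grip_width"],o["grasp_force"])
f=grab_frame("side");a=f["img"][90:210,240:370,::-1];cv2.imwrite("pics/s6.png",cv2.resize(a,None,fx=5,fy=5,interpolation=cv2.INTER_CUBIC))
for h in(0,.07,.079,.084):print(h,pix(f,[.519,-.178,.168+h]),pix(f,[.504,-.194,.204+h]))
```

```text
[ 0.50532957 -0.19427299  0.24761662] [-0.63  0.26  1.06  1.89 -0.26  1.13  0.54] [ 7.95577261 -0.97411894 -2.13926377] 0.028466622043134843 30.942151844501495
0 [297.7 211.9] [302.8 188.9]
0.07 [297.1 181.5] [302.4 156.8]
0.079 [297.  177.3] [302.4 152.4]
0.084 [297. 175.] [302.3 150. ]
```

View pics/s6.png

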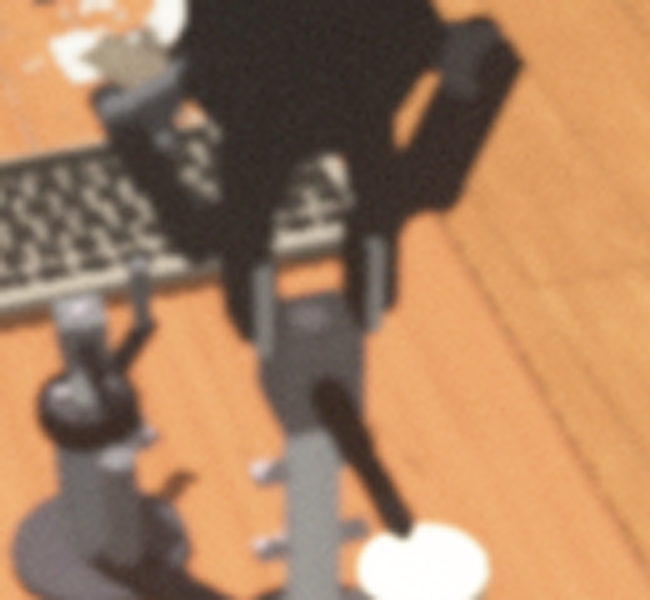

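The head is raised: its top is at (302.4,153.6), matching a height of about 78 mm. Lowering onto the pawl and releasing.

>>> step_arm --pt "0 0 0.002 0 0 0 0.25" --pt "0 0 0.002 0 0 0 0.25" --pt "0 0 0.002 0 0 0 0.25" --pt "0 0 0.001 0 0 0 0.25" --pt "0 0 0.001 0 0 0 0.25" --pt "0 0 0.001 0 0 0 0.25" --pt "0 0 0 0 0 0 0.25" --pt "0 0 0 0 0 0 0.25" --pt "0 0 0 0 0 0 0.25" --pt "0 0 0 0 0 0 0.25"

```text
clock: 13.45
tcp_pos: [0.5054, -0.1943, 0.2388]
tcp_rot: [2.205, 2.235, 0.003]
wrist_force: [6.1, -1.6, 3.0]
grip_width: 0.0287
grasp_force: 31.4
```

>>> step_arm --pt "0 0 0 0 0 0 0.4" --pt "0 0 0 0 0 0 0.6" --pt "0 0 0 0 0 0 0.8" --pt "0 0 0 0 0 0 0.8" --pt "0 0 0 0 0 0 0.8" --pt "0 0 0 0 0 0 0.8" --pt "0 0 -0.015 0 0 0 0.8" --pt "0 0 -0.02 0 0 0 0.8" --pt "0 0 -0.02 0 0 0 0.8" --pt "0 0 -0.02 0 0 0 0.8"

```text
clock: 14.45
tcp_pos: [0.504, -0.1945, 0.3145]
tcp_rot: [2.207, 2.235, 0.0]
wrist_force: [0.1, -0.3, 0.8]
grip_width: 0.0682
grasp_force: 0.0
```

Run:
```python
from h import *
from cell import *
import cv2
o=get_obs();print(o["tcp_pos"],o["joint_positions"].round(2),o["wrist_force"],rel([.556,-.267,.320]),rel([.556,-.267,.140]))
f=grab_frame("side");a=f["img"][70:220,230:370,::-1];cv2.imwrite("pics/s7.png",cv2.resize(a,None,fx=4,fy=4,interpolation=cv2.INTER_CUBIC))
```

```text
[ 0.50399468 -0.19449043  0.31452903] [-0.7   0.18  1.11  1.8  -0.17  1.26  0.47] [ 0.13947043 -0.28669023  0.76800369] [-0.0731  0.0511 -0.0054] [-0.0731  0.051   0.1746]
```

View pics/s7.png

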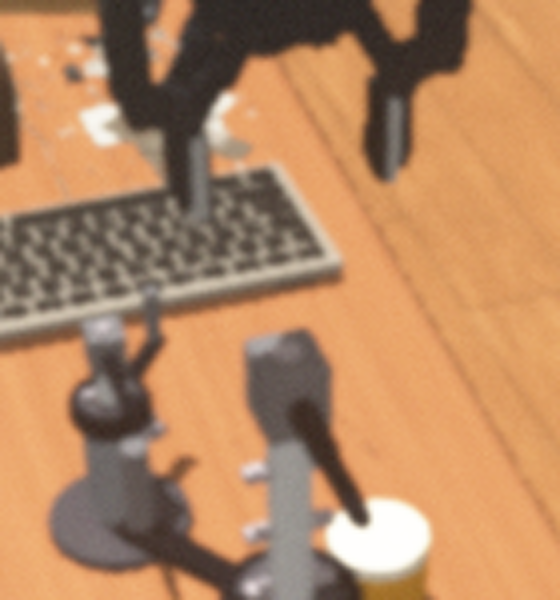

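The head top is at (302.5,156.8), matching the 70 mm seat, so the pawl carries the mast. Now back to the handle.

>>> step_arm --pt "-0.0146 0.0102 0 0 0 0 0.6" --pt "-0.0146 0.0102 0 0 0 0 0.6" --pt "-0.0146 0.0102 0 0 0 0 0.6" --pt "-0.0146 0.0102 0 0 0 0 0.6" --pt "-0.0146 0.0102 0 0 0 0 0.6" --pt "0 0 0.02 0 0 0 0.6" --pt "0 0 0.03 0 0 0 0.6" --pt "0 0 0.03 0 0 0 0.6" --pt "0 0 0.02 0 0 0 0.6" --pt "0 0 0.02 0 0 0 0.6"

```text
clock: 15.5
tcp_pos: [0.5561, -0.2664, 0.1926]
tcp_rot: [2.207, 2.236, -0.0]
wrist_force: [1.6, 0.1, 0.4]
grip_width: 0.0512
grasp_force: 0.0
```

>>> step_arm --grip_force 20 --pt "0 0 0.02 0 0 0 0.6" --pt "0 0 0.02 0 0 0 0.6" --pt "0 0 0.014 0 0 0 0.6" --pt "0 0 0 0 0 0 0.4" --pt "0 0 0 0 0 0 0.2" --pt "0 0 0 0 0 0 0.1" --pt "0 0 0 0 0 0 0.1" --pt "0 0 0 0 0 0 0.1" --pt "0 0 0 0 0 0 0.1" --pt "0 0 0 0 0 0 0.1"

```text
clock: 16.5
tcp_pos: [0.5563, -0.2669, 0.1398]
tcp_rot: [2.206, 2.235, 0.001]
wrist_force: [-3.2, -0.0, 7.6]
grip_width: 0.0123
grasp_force: 19.8
```

Gripped again (12.3 mm). Swinging back clockwise along the reversed arc.

>>> step_arm --pt "-0.0031 -0.0046 0 0 0 0 0.1" --pt "-0.0028 -0.0047 0 0 0 0 0.1" --pt "-0.0025 -0.0049 0 0 0 0 0.1" --pt "-0.0022 -0.005 0 0 0 0 0.1" --pt "-0.0019 -0.0052 0 0 0 0 0.1" --pt "-0.0016 -0.0053 0 0 0 0 0.1" --pt "-0.0012 -0.0054 0 0 0 0 0.1" --pt "-0.0009 -0.0054 0 0 0 0 0.1" --pt "-0.0006 -0.0055 0 0 0 0 0.1" --pt "-0.0002 -0.0055 0 0 0 0 0.1"

```text
clock: 17.5
tcp_pos: [0.5052, -0.2852, 0.1396]
tcp_rot: [2.206, 2.233, 0.001]
wrist_force: [3.5, -2.7, 5.6]
grip_width: 0.0124
grasp_force: 20.1
```

>>> step_arm --pt "0.0001 -0.0055 0 0 0 0 0.1" --pt "0.0004 -0.0055 0 0 0 0 0.1" --pt "0.0008 -0.0054 0 0 0 0 0.1" --pt "0.0011 -0.0054 0 0 0 0 0.1" --pt "0.0014 -0.0053 0 0 0 0 0.1" --pt "0.0017 -0.0052 0 0 0 0 0.1" --pt "0.0021 -0.0051 0 0 0 0 0.1" --pt "0.0024 -0.005 0 0 0 0 0.1" --pt "0.0027 -0.0048 0 0 0 0 0.1" --pt "0.003 -0.0046 0 0 0 0 0.1"

```text
clock: 18.5
tcp_pos: [0.4535, -0.2697, 0.1394]
tcp_rot: [2.205, 2.234, 0.001]
wrist_force: [23.1, -14.1, -3.4]
grip_width: 0.0127
grasp_force: 21.0
```

It is pressing on the locked stop. Releasing and rising.

>>> step_arm --pt "0.0 0.001 0 0 0 0 0.1" --pt "0 0 0 0 0 0 0.4" --pt "0 0 0 0 0 0 0.6" --pt "0 0 0 0 0 0 0.6" --pt "0 0 0 0 0 0 0.6" --pt "0 0 -0.02 0 0 0 0.6" --pt "0 0 -0.03 0 0 0 0.6" --pt "0 0 -0.03 0 0 0 0.6" --pt "0 0 -0.03 0 0 0 0.6" --pt "0 0 -0.03 0 0 0 0.6"

```text
clock: 19.5
tcp_pos: [0.4534, -0.2691, 0.2798]
tcp_rot: [-2.207, -2.235, 0.0]
wrist_force: [-0.0, 1.2, 0.0]
grip_width: 0.0512
grasp_force: 0.0
```

>>> step_arm --pt "-0.02 0 -0.02 0 0 0 0.6" --pt "-0.02 0 -0.02 0 0 0 0.6" --pt "-0.02 0 0 0 0 0 0.6" --pt "-0.02 0 0 0 0 0 0.6" --pt "0 0 0 0 0 0 0.6" --pt "0 0 0 0 0 0 0.6" --pt "0 0 0 0 0 0 0.6" --pt "0 0 0 0 0 0 0.6" --pt "0 0 0 0 0 0 0.6" --pt "0 0 0 0 0 0 0.6"

```text
clock: 20.5
tcp_pos: [0.455, -0.3486, 0.3188]
tcp_rot: [2.206, 2.237, 0.0]
wrist_force: [0.7, -0.0, 1.3]
grip_width: 0.0511
grasp_force: 0.0
```

Run:
```python
from h import *
from cell import *
import cv2
o=get_obs();print(o["tcp_pos"],o["wrist_force"])
f=grab_frame("side");a=f["img"][70:340,220:400,::-1];cv2.imwrite("pics/s8.png",cv2.resize(a,None,fx=2.2,fy=2.2,interpolation=cv2.INTER_CUBIC))
```

```text
[ 0.45495751 -0.34862689  0.31878299] [ 0.73185626 -0.04066271  1.25163365]
```

View pics/s8.png

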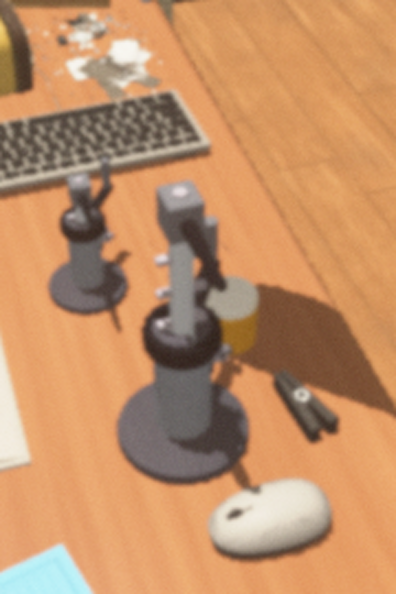

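The picture shows the mast up (head top at side (302,157)), and the post back at (315,171), its locked position. Jar, clip and mouse are where they were, and the gripper is clear.

```bash
python3 -c "
from cell import *
print(sign_off())"
```

```text
the job is handed in; nothing more can be done
None
```

The job is handed in at about 20.6 s of the 66 s limit: by the last picture and force readings, the collar was unlocked, the mast raised and left resting on the pawl at its highest rung, the collar locked again and the gripper clear, with the jar, clip and mouse unmoved; sign-off returned no verdict.

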